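# Refit the cane hatch of the bedside charging box

### The job

Put the cane hatch panel back on the oak charging box: hook its long dark tongue in under the frame's dark lip, then press the other end down until the brass spring catch snaps over it and the hatch sits flush all round. Feel your way gently, never forcing it (about 15 N is enough, 60 N too much); leave the vase, mug and books where they stand, and let go of the hatch at the end.

Things in the scene. Friction and masses are not known exactly. Their poses are not given: they have to be found in the camera images.
- box: Oak charging box, fixed, 320 (x) x 190 (y) x 60 mm high, with a pale hatch frame let into its top; origin: centre of the box's underside, z up, axes parallel to the frame's. The frame is NOT centred on the box: along the box's x its middle F lies anywhere from -20 to +20 mm (y = 0), and no reading tells where, so feel for the lip or the slot's end. More of the frame: see catch and tongue.
- catch (a joint): Brass spring catch, 30 mm wide, in the frame's end wall (x = F +78 mm). 0 = out (4 mm into the recess, tip 7 mm above the ledge, top sloping), 0.006 m = pushed back along +x. It springs out by itself; 5 to 15 N down on the panel's brass end drives it back. Recess: open from x = F -78 to F +78 mm, 114 mm wide; its ledge, 44 mm above the table, carries the hatch; rim at 60 mm.
- panel: Loose hatch, light wood with cane face, 0.25 kg; origin: centre of the plate's underside, z up. Plate 142 (x) x 110 (y) x 16 mm. Dark tongue at -x: sticks out 16 mm, 86 wide, 5 thick; brass strip at +x: sticks out 6 mm, 100 wide, 5 thick; both level with the underside. Home: origin at box x = F (play 1 mm), y = 0, z = 44 mm, axes along the box's. Goes in tongue first, tilted 10 to 15 degrees.
- tongue (a point): Middle of the lower edge of the tip of the panel's tongue (panel x = -87, z = 0 mm). It belongs in the slot under the frame's dark lip: lip edge at box x = F -78 mm, slot 9 mm high above the ledge, its end at F -88 mm, the lip 7 mm thick. In front of the slot the ledge is bare out to F -20 mm. It is 10 mm wide along the sides, whose top 6 mm are bevelled outward by 5 mm.
- pull (a point): Grasp point in the panel's dark wooden pull, an upright ridge along the panel's x: 70 long, 16 wide, 32 mm high above the plate (panel z = 16 to 48 mm), centred at panel x = +20 mm. This point is 24 mm above the plate's top.
- vase: Bystander: terracotta vase, 84 mm across, 150 mm high, origin at the centre of its foot.
- mug: Bystander: white mug, 80 mm across, 90 mm high, origin at the centre of its foot.
- books: Bystander: two stacked books, 130 x 170 mm, 42 mm high, origin at the centre of the underside.
There are look-alikes about, which are no part of the job. Several things look just like the panel: the one meant starts farthest to the robot's right.

How it is judged:
By the outcome, as a careful person would: the job done as asked, in the order asked, and still so for the second after the job is handed in, with the robot touching nothing.
It also fails if it takes over 48 s, if anything falls off the work surface, if the arm or the gripper's body presses on something with over 40 N, if the wrist force passes 120 N, or if a joint passes its speed limit or range.

### The arm

A 7-joint arm with a two-finger parallel gripper is mounted at the origin on the work surface. World frame = base frame: x ahead of the robot, y to its left, z up, the work surface at z = 0. Lengths are in mm, angles in rad, forces in N, time in s.
With the tool pointing down it reaches from about 400 to 875 mm from the base axis. Payload 4.4 kg.
Tool frame: the origin (TCP) lies at the very end of the fingers, on their centre line; the grasp point (between the pads) lies 19 mm behind it; y points along the fingers, z is the direction in which the jaws open and shut, and the axes are right-handed (so a half turn about y gives the same grasp; the last joint's range is limited). The gripper opens to 85 mm and grips with 20 to 120 N. Pads are 22 mm wide; open, the fingers measure 114 mm over their backs; the gripper's body (76 mm by 85 mm) begins 54 mm behind the grasp point. The pads swing forward as they close: fully open they stand 13 mm farther back than shut.
Start: joints at [-1.405, 0.628, 0.038, 1.517, -0.027, 0.996, -0.02], TCP at [149.299, 632.635, 231.313] pointing down, gripper open.
Joint ranges: [-3.06, 3.06], [-0.37, 2.12], [-1.25, 1.32], [0.18, 2.47], [-1.1, 4.24], [0.23, 1.98], [-2.94, 2.94]. Speed limits (rad/s): [2.57, 2.57, 3.14, 3.14, 3.14, 3.14, 3.14].

### API

Orientations are given as [roll, pitch, yaw] about the fixed x, y, z axes, in that order (R = Rz(yaw) Ry(pitch) Rx(roll)).
In Python, from cell import * gives the robot as it stands.
- The arm moves only by the tool apply_moves, never from a script. Its argument "targets" is a list of rows, each a list of 6 numbers: the shift along the tool's x, y, z in units of 40 mm (1.0 is 40 mm), then the turn, a rotation vector about the tool's x, y, z in units of 8 degrees (1.0 is 8 degrees). A call has 1 to 12 rows; each row shifts and turns the commanded pose from where the row before left it, along the tool's axes as they then stand; what a row does not reach is not made up. A row lasts 1/8 s, in which the tool goes at most 62.5 mm and 10.7 degrees, less where a joint would pass 70% of its speed; a pose out of reach is approached as far as the arm can. A call is refused whole if a number of a shift passes 1 or a number of a turn 1, either way. A call with a gripper value outside its range is refused whole. "jaw" is the gripper command: -1 is shut, 1 is fully open, values between are in proportion, set as the call begins (left out, the last holds). The fingers move at their own pace and stop on an object; the grip force is fixed at half the most. Time passes only in rows, so rows that do not move let the fingers close. It gives the time, the measured TCP pose, the force and the opening at its end, in the units of the state.
- read_state(): the state, without advancing time (a new reading comes with each control period).
- get_image(name): name is "side" or "top"; returns the picture (384x512x3 uint8, red, green, blue); there is no depth.
- calibration(name): a dict with "fx", "fy", "cx", "cy" (pixels), "world_from_camera" (4x4, takes a point from camera to world coordinates). Camera axes: x right, y down, z forward; pixel columns grow to the right and rows downward; lengths in mm; the calibration is good to about 2 mm. A picture is of the moment at which its call begins. calibration takes no time and is no camera call.
- finish_job(): hands the job in, once; it reports no verdict.
The state is a dict: "clock": time; "qpos": joint angles; "qd": joint speeds; "tau": joint torques, N m; "eef_pos": TCP position; "tool_rot": TCP orientation; "force": force on the tool from outside, world axes, zero at the start; "torque": the same for the moment, N m; "width": finger opening in mm.
Only numpy, scipy, OpenCV 4.12 (cv2) and the standard library are available. Lean on these libraries where they do the work, as an engineer would, in place of code of your own. Each camera call takes 0.05 s, during which the arm holds its last target. There are 200 camera calls.

## Working session

There is one attempt and no reset: what is moved stays moved. The work goes in short steps, Python scripts to look and compute and a tool call to move; the robot and the scene stay as the last step left them, time stands still between calls to the robot, and variables do not carry over. Pictures are saved under pics/ and viewed, about 8 in all and at most 12, crops included, and the job is handed in when it is done.

Besides the shell and the picture viewer there is one more tool, called after "Request:" as name(argument=value, ...) on one line, values as JSON. apply_moves: Moves the arm, as the interface text tells. Its arguments: {"type":"object","properties":{"targets":{"type":"array"},"jaw":{"type":"number"}},"required":["targets"]}

```bash
mkdir -p pics; ls
python3 - <<'E'
from cell import *
import cv2
s=read_state();print(s)
for n in("side","top"):
    cv2.imwrite(f"pics/{n}0.png",cv2.cvtColor(get_image(n),cv2.COLOR_RGB2BGR));print(n,calibration(n))
E
```

```text
pics
{'clock': 0.0, 'qpos': array([-1.40479101,  0.629354  ,  0.03841864,  1.51838852, -0.02699663,
        0.99625817, -0.02001428]), 'qd': array([-1.57727766e-04, -2.54474779e-04,  9.17657470e-04, -5.08977960e-04,
        6.39361973e-05,  1.37214885e-03, -1.88097568e-03]), 'tau': array([ 3.37352312e-04, -5.63415062e+01,  1.22609261e+00, -1.93446118e+01,
        1.09428767e-02,  1.03634759e-02,  1.88023165e-06]), 'eef_pos': array([149.14420437, 632.01687811, 230.37697966]), 'tool_rot': array([-1.57268701e+00, -1.47430053e-05, -2.31799358e-01]), 'force': array([ 0.88351499, -0.03363796, -0.14720822]), 'torque': array([-0.0402876 ,  0.05141341,  0.04798827]), 'width': 85.54557928526208}
side {'fx': 367.9984427049655, 'fy': 367.9984427049655, 'cx': 258.5715420101173, 'cy': 191.2144804656585, 'world_from_camera': array([[ 9.00988764e-01, -3.19395586e-01,  2.93608084e-01,
         1.87140155e+02],
       [-4.33803709e-01, -6.54209641e-01,  6.19535380e-01,
        -7.70614229e+02],
       [-5.79562670e-03, -6.85562692e-01, -7.27990526e-01,
         9.57335888e+02],
       [ 0.00000000e+00,  0.00000000e+00,  0.00000000e+00,
         1.00000000e+00]])}
top {'fx': 489.95737793742256, 'fy': 489.95737793742256, 'cx': 253.11045486363133, 'cy': 194.6086284553705, 'world_from_camera': array([[ 1.96198746e-02, -9.83235751e-01,  1.81280222e-01,
         2.34412298e+02],
       [-9.99806416e-01, -1.95630660e-02,  2.10155678e-03,
         4.73985991e+00],
       [ 1.48007118e-03, -1.81286361e-01, -9.83429237e-01,
         1.80665343e+03],
       [ 0.00000000e+00,  0.00000000e+00,  0.00000000e+00,
         1.00000000e+00]])}
```

View pics/top0.png

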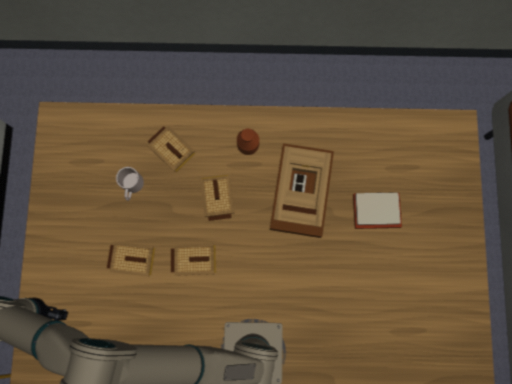

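View pics/side0.png

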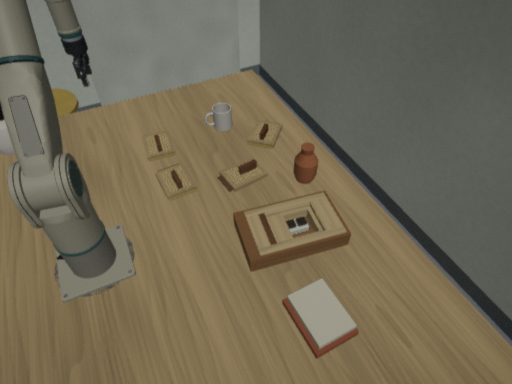

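The target panel (farthest to the robot's right) is at top pixel (218,199), with its tongue toward the robot. The box is at (302,190) with its lip at the near end (300,210). The vase, at (248,140), stands between and beyond them. Next I'll zoom in on the target panel and box.

Run:
```python
import cv2
a=cv2.imread("pics/top0.png")[130:245,190:345]
cv2.imwrite("pics/topc.png",cv2.resize(a,None,fx=5,fy=5,interpolation=cv2.INTER_CUBIC))
a=cv2.imread("pics/side0.png")[145:270,210:355]
cv2.imwrite("pics/sidec.png",cv2.resize(a,None,fx=4.8,fy=4.8,interpolation=cv2.INTER_CUBIC))
```

```text
(no output)
```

View pics/topc.png

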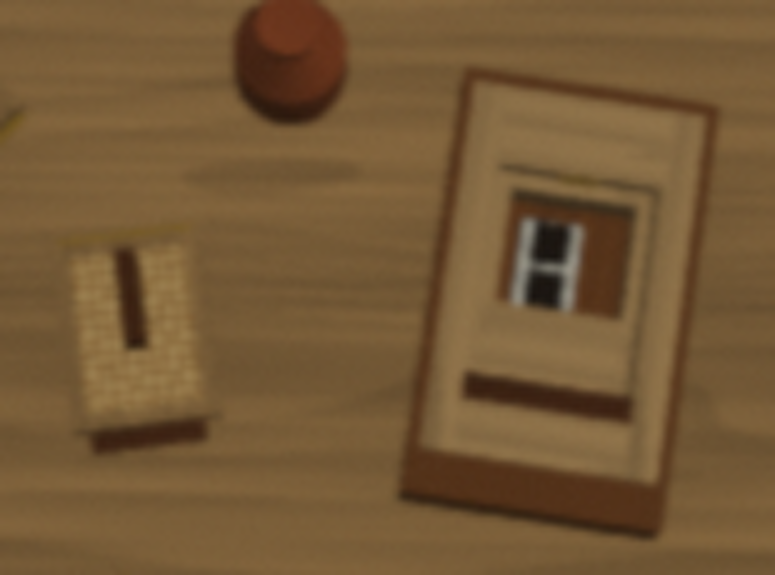

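View pics/sidec.png

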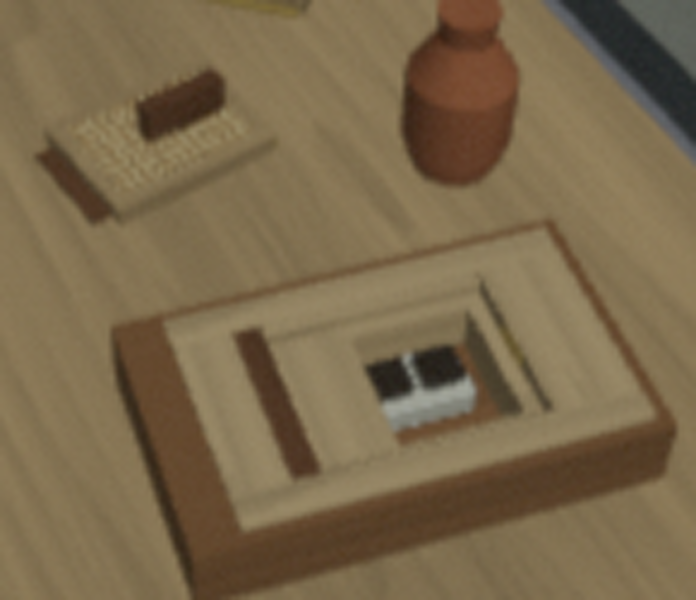

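The top crop (scale 5, offset 190,130) shows the box's far-top corners at (468,70) and (717,106), the lip edge from (463,373) to (632,395), and the catch wall from (500,167) to (660,188). On the panel, the tongue tip runs from (95,453) to (207,437) and the pull top from (125,247) to (137,347).

```bash
cat > h.py <<'E'
from cell import *
import numpy as np, cv2
def ray(n,uv,z):
    c=calibration(n);T=c["world_from_camera"]
    d=T[:3,:3]@np.array([(uv[0]-c["cx"])/c["fx"],(uv[1]-c["cy"])/c["fy"],1])
    return T[:3,3]+d*(z-T[2,3])/d[2]
def proj(n,p):
    c=calibration(n);T=np.linalg.inv(c["world_from_camera"]);q=T[:3,:3]@p+T[:3,3]
    return c["fx"]*q[0]/q[2]+c["cx"],c["fy"]*q[1]/q[2]+c["cy"]
E
python3 - <<'E'
from h import *
t=lambda c,r,z:ray("top",((c+.5)/5-.5+190,(r+.5)/5-.5+130),z)[:2].round(1)
s=lambda c,r,z:ray("side",((c+.5)/4.8-.5+210,(r+.5)/4.8-.5+145),z)[:2].round(1)
P={"farL":t(468,70,60),"farR":t(717,106,60),"nearLb":t(400,497,0),"nearRb":t(655,537,0),
"lipL":t(463,373,60),"lipR":t(632,395,60),"catL":t(500,167,60),"catR":t(660,188,60),"lipLl":t(463,395,60),"lipRl":t(632,418,60),
"S farL":s(547,220,60),"S farR":s(675,428,60),"S nearL":s(114,328,60),"S nearRb":s(200,600,60),"S lipL":s(260,330,60),"S lipR":s(318,470,60),"S catL":s(482,278,60),"S catR":s(550,410,60),
"tongL":t(95,453,5),"tongR":t(207,437,5),"pullfar":t(125,247,48),"pullnear":t(137,347,48),
"plateNL":t(78,432,16),"plateNR":t(217,415,16),"plateFL":t(63,248,16),"plateFR":t(190,228,16),
"S tongL":s(38,152,5),"S tongR":s(95,222,5),"S pullnear":s(140,103,48),"S pullfar":s(215,72,48)}
for k,v in P.items():print(k,v)
a=lambda p,q:np.degrees(np.arctan2(*(P[p]-P[q])[::-1])).round(1)
print(a("farL","farR")-90,a("nearLb","nearRb")-90,a("lipL","lipR")-90,a("catL","catR")-90,a("S farL","S farR")-90,a("S lipL","S lipR")-90)
print(a("tongL","tongR")-90,a("pullfar","pullnear"),a("plateNL","plateNR")-90,a("S pullfar","S pullnear"),a("S tongL","S tongR")-90)
E
```

```text
farL [750.3 -99. ]
farR [ 726.4 -282.8]
nearLb [439.2 -55. ]
nearRb [ 413.3 -243.6]
lipL [523.2 -97.3]
lipR [ 509.6 -219.3]
catL [ 676.9 -123.1]
catR [ 663.5 -240.4]
lipLl [507.2 -97.4]
lipRl [ 492.8 -219.3]
S farL [746.3 -99.3]
S farR [ 720.9 -287. ]
S nearL [436.  -57.2]
S nearRb [ 400.4 -268.7]
S lipL [ 522. -101.]
S lipR [ 504.5 -217.3]
S catL [ 677.5 -125.9]
S catR [ 658.1 -240.7]
tongL [466.9 171.5]
tongR [480.5  88.9]
pullfar [614. 151.]
pullnear [539.7 139.7]
plateNL [480.8 183.6]
plateNR [495.5  81.5]
plateFL [619.3 199.9]
plateFR [636.5 105.5]
S tongL [467.7 174.9]
S tongR [478.6  87. ]
S pullnear [543.7 147.8]
S pullfar [609.6 154.5]
-7.400000000000006 -7.799999999999997 -6.400000000000006 -6.5 -7.700000000000003 -8.599999999999994
9.299999999999997 8.6 8.200000000000003 5.8 7.099999999999994
```

Request:
apply_moves(targets=[[0, 0, 0, 0, -0.92, 0], [0, 0, 0, 0, -0.92, 0], [0, 0, 0, 0, -0.92, 0], [0.62, 0, -0.97, 0, 0, 0], [0.62, 0, -0.97, 0, 0, 0], [0.62, 0, -0.97, 0, 0, 0], [0.62, 0, -0.97, 0, 0, 0], [0.62, 0, -0.97, 0, 0, 0], [0.62, 0, -0.97, 0, 0, 0], [0.62, 0, -0.97, 0, 0, 0], [0.62, 0, -0.97, 0, 0, 0], [0.62, 0, -0.97, 0, 0, 0]], jaw=1)

```text
clock: 1.6
eef_pos: [424.0, 320.3, 231.1]
tool_rot: [-1.571, 0.0, 0.154]
force: [0.4, 0.4, -0.0]
width: 85.4
```

Request:
apply_moves(targets=[[0.62, 0, -0.97, 0, 0, 0], [0.62, 0, -0.97, 0, 0, 0], [0.62, 0, -0.97, 0, 0, 0], [0.62, 0, -0.97, 0, 0, 0], [0.62, 0.5, -0.97, 0, 0, 0], [0, 0.8, 0, 0, 0, 0], [0, 0.8, 0, 0, 0, 0], [0, 0, 0, 0, 0, 0], [0, 0, 0, 0, 0, 0]])

```text
clock: 2.72
eef_pos: [576.0, 149.2, 148.1]
tool_rot: [-1.571, -0.001, 0.154]
force: [-0.1, 0.4, -0.1]
width: 85.2
```

Request:
apply_moves(targets=[[0.02, 0.9, -0.05, 0, 0, 0], [0, 0.9, 0, 0, 0, 0], [0, 0.7, 0, 0, 0, 0], [0, 0.45, 0, 0, 0, 0], [0, 0.15, 0, 0, 0, 0], [0, 0, 0, 0, 0, 0]])

```text
clock: 3.48
eef_pos: [577.2, 147.3, 23.9]
tool_rot: [-1.571, -0.001, 0.154]
force: [0.0, 0.2, -0.0]
width: 85.6
```

Request:
apply_moves(targets=[[0, 0, 0, 0, 0, 0], [0, 0, 0, 0, 0, 0], [0, 0, 0, 0, 0, 0], [0, 0, 0, 0, 0, 0], [0, 0, 0, 0, 0, 0], [0, 0, 0, 0, 0, 0], [0, 0, 0, 0, 0, 0], [0, 0, 0, 0, 0, 0], [0, 0, 0, 0, 0, 0]], jaw=-1)

```text
clock: 4.6
eef_pos: [576.8, 147.2, 23.7]
tool_rot: [-1.571, -0.001, 0.154]
force: [-0.7, -0.4, 5.3]
width: 14.7
```

Request:
apply_moves(targets=[[0, -0.2, 0, 0, 0, 0], [0, -0.5, 0, 0, 0, 0], [0, -0.8, 0, 0, 0, 0], [0, -0.9, 0, 0, 0, 0], [0, -0.9, 0, 0, 0, 0], [0, -0.7, 0, 0, 0, 0], [0, -0.4, 0, 0, 0, 0], [0, 0, 0, 0, 0, 0], [0, 0, 0, 0, 0, 0]])

```text
clock: 5.72
eef_pos: [575.7, 146.8, 198.2]
tool_rot: [-1.571, 0.002, 0.154]
force: [-0.2, -0.7, -3.6]
width: 15.0
```

Run:
```python
from h import *
s=read_state();print(s["eef_pos"],s["tool_rot"],s["force"],s["width"])
c=[]
for n,(u,v),w,h,f in(("top",proj("top",np.array([565,140,185])),110,110,5),("side",proj("side",np.array([565,140,185])),140,110,5)):
    a=get_image(n);x,y=int(u-w/2),int(v-h/2);print(n,x,y)
    cv2.imwrite(f"pics/{n}1.png",cv2.cvtColor(a,cv2.COLOR_RGB2BGR))
    c.append(cv2.resize(cv2.cvtColor(a[y:y+h,x:x+w],cv2.COLOR_RGB2BGR),None,fx=3.2,fy=3.2,interpolation=cv2.INTER_CUBIC))
cv2.imwrite("pics/lift.png",np.hstack(c))
```

```text
[575.65488916 146.76861685 198.20032278] [-1.57112271  0.00235438  0.15352089] [-0.21433257 -0.70736879 -3.56052991] 14.99117133173833
top 159 129
side 173 80
```

View pics/lift.png

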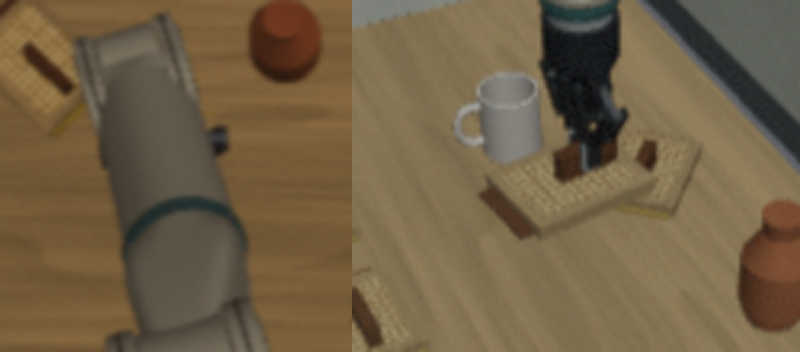

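The panel is held level in the side view. Its tongue tip runs from crop (480,190) to (533,236). The arm hides it from the top camera.

Run:
```python
from h import *
s=read_state();p=s["eef_pos"]
q=[ray("side",((x-352+.5)/3.2-.5+173,(y+.5)/3.2-.5+80),179.5)for x,y in((480,190),(533,236))]
m=(q[0]+q[1])/2;d=q[0]-q[1];print(q,np.linalg.norm(d),np.degrees(np.arctan2(-d[0],d[1])))
yaw=s["tool_rot"][2];X=np.array([np.cos(yaw),np.sin(yaw),0]);Y=np.array([-X[1],X[0],0])
print("tip rel TCP along tool x,y:",(m-p)@X,(m-p)@Y)
print("vase",ray("top",(190+285/5,130+25/5),150),ray("side",(210+455/4.8,145+183/4.8),0))
```

```text
[array([466.74584025, 175.58727548, 179.5       ]), array([488.47256103,  83.28632034, 179.5       ])] 94.82360843435701 13.245724647590702
tip rel TCP along tool x,y: -99.58095931213008 -2.1871603674477584
vase [752.49861251  33.94882643 150.        ] [742.22895575   6.67407516   0.        ]
```

Request:
apply_moves(targets=[[0, 0, 0, 0, 0.68, 0], [0, 0, 0, 0, 0.69, 0], [0, 0, 0, 0, 0.68, 0], [0.1, 0, -0.4, 0, 0, 0], [0.28, 0, -0.86, 0, 0, 0], [0.28, 0, -0.88, 0, 0, 0], [0.28, 0, -0.88, 0, 0, 0], [0.28, 0, -0.88, 0, 0, 0], [0.28, 0, -0.88, 0, 0, 0], [0.28, 0, -0.88, 0, 0, 0], [0.28, 0, -0.88, 0, 0, 0], [0.28, 0, -0.86, 0, 0, 0]])

```text
clock: 7.32
eef_pos: [629.3, -161.8, 198.6]
tool_rot: [-1.572, 0.001, -0.132]
force: [0.7, -0.5, -2.9]
width: 15.0
```

Request:
apply_moves(targets=[[0.1, 0, -0.4, 0, 0, 0], [0, 0, 0, 0, 0, -0.5], [0, 0, 0, 0, 0, -0.5], [0, 0, 0, 0, 0, -0.5], [0, 0, 0, 0, 0, 0], [0, 0, 0, 0, 0, 0]])

```text
clock: 8.07
eef_pos: [632.4, -174.8, 199.4]
tool_rot: [-1.571, -0.209, -0.132]
force: [0.4, -0.8, -2.4]
width: 14.3
```

Request:
apply_moves(targets=[[-0.13, 0.55, -0.01, 0, 0, 0], [-0.13, 0.55, -0.01, 0, 0, 0], [-0.13, 0.55, -0.01, 0, 0, 0], [0, 0, 0, 0, 0, 0], [0, 0, 0, 0, 0, 0]])

```text
clock: 8.7
eef_pos: [631.5, -176.2, 132.2]
tool_rot: [-1.571, -0.211, -0.132]
force: [-0.2, -0.3, -3.4]
width: 15.0
```

Run:
```python
from h import *
s=read_state();print(s["eef_pos"],s["tool_rot"],s["force"],s["width"])
c=[]
for n,w,h in(("top",100,120),("side",170,120)):
    u,v=proj(n,np.array([590,-170,70]))
    a=get_image(n);x,y=int(u-w/2),int(v-h/2-8);print(n,x,y)
    cv2.imwrite(f"pics/{n}2.png",cv2.cvtColor(a,cv2.COLOR_RGB2BGR))
    c.append(cv2.resize(cv2.cvtColor(a[y:y+h,x:x+w],cv2.COLOR_RGB2BGR),None,fx=2.95,fy=2.95,interpolation=cv2.INTER_CUBIC) if n=="top" else cv2.resize(cv2.cvtColor(a[y:y+h,x:x+w],cv2.COLOR_RGB2BGR),None,fx=2.95,fy=2.95,interpolation=cv2.INTER_CUBIC))
cv2.imwrite("pics/above.png",np.hstack(c))
```

```text
[ 631.51914187 -176.17651336  132.242458  ] [-1.57090972 -0.21080879 -0.13233538] [-0.17604207 -0.30107677 -3.43357053] 15.017852437901634
top 252 117
side 208 151
```

View pics/above.png

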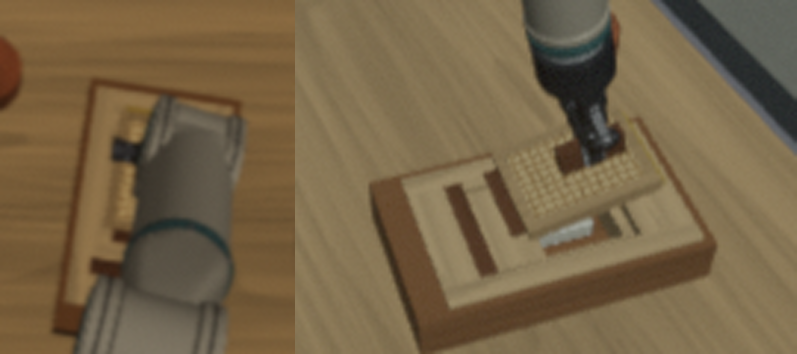

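Side view: the tilted tongue, from (487,175) to (520,236), is parallel to the lip, whose edge runs from (462,184) to (497,272). I'll check the lateral offset.

Run:
```python
from h import *
f=lambda x,y,z:ray("side",((x-295+.5)/2.95-.5+208,(y+.5)/2.95-.5+151),z)
B=np.array([[.991,-.132,0],[.132,.991,0]]);F=np.array([592,-170.8,0])
for n,p in(("tongL",(487,175,92)),("tongR",(520,236,92)),("lipL",(462,184,60)),("lipR",(497,272,60)),("boxFL",(641,118,60)),("boxFR",(715,243,60)),("boxNL",(371,184,60)),("boxNR",(420,330,60))):
    print(n,(B@(f(*p)-F)).round(1))
print("tcp",B@(read_state()["eef_pos"]-F))
```

```text
tongL [-56.7  38.7]
tongR [-52.2 -46.5]
lipL [-76.6  60.6]
lipR [-80.2 -59.1]
boxFL [147.5  88.8]
boxFR [143.9 -95.5]
boxNL [-169.5   91.5]
boxNR [-173.4  -99.4]
tcp [39.88862068 -0.19201566]
```

Run:
```python
from h import *
a=cv2.imread("pics/side2.png")
f=3
x0,y0,x1,y1=253,205,292,248
g=a[y0:y1,x0:x1];m=((g[:,:,2].astype(int)<95)&(g[:,:,2].astype(int)>g[:,:,0]+12)).astype(np.uint8)
n,l,st,ce=cv2.connectedComponentsWithStats(m)
B=np.array([[.991,-.132,0],[.132,.991,0]]);F=np.array([592,-170.8,0])
for r in m: print(''.join('.#'[v] for v in r))
for i in range(1,n):
    if st[i,4]<25: continue
    ys,xs=np.nonzero(l==i)
    z=60 if xs.mean()+x0<270 else 89
    # centreline by row
    rows=np.unique(ys)[2:-2];c=np.array([[xs[ys==r].mean()+x0,r+y0] for r in rows])
    k=np.polyfit(c[:,1],c[:,0],1)
    P=[B@(ray("side",(np.polyval(k,r),r),z)-F) for r in(ys.min()+y0,ys.max()+y0)]
    d=P[0]-P[1];print(st[i],z,np.round(P,1),"yaw rel",np.degrees(np.arctan2(-d[0],d[1])))
```

```text
.......................................
.......................................
.......................................
.......................#...............
.....................####..............
...................######..............
....................#####..............
....................######.............
.....................#####.............
........###..........#####.............
......######..........#####............
.......#####..........#####............
.......######..........#####...........
.......######..........#####...........
........#####..........######..........
........######..........#####..........
.........#####..........######.........
.........######..........#####.........
.........######..........######........
..........######..........#####........
..........######..........######.......
...........#####...........#####.......
...........######..........######......
............#####...........#####......
............######..........######.....
............######...........##........
.............######....................
.............######....................
..............#####....................
..............######...................
..............######...................
...............######..................
...............######..................
................#####..................
................######.................
.................#####.................
.................######................
.................######................
..................####.................
.......................................
.......................................
.......................................
.......................................
[ 19   3  15  23 115] 89 [[-50.8  48. ]
 [-50.8 -42. ]] yaw rel -0.004049830743479957
[  6   9  17  30 167] 60 [[-87.6  60.1]
 [-88.6 -56.8]] yaw rel -0.47618603039299745
```

Tongue and lip are parallel within 0.5° and laterally aligned within about 2 mm. I'll descend to just above the ledge.

Request:
apply_moves(targets=[[-0.09, 0.44, 0, 0, 0, 0], [-0.09, 0.44, 0, 0, 0, 0], [0, 0, 0, 0, 0, 0], [0, 0, 0, 0, 0, 0]])

```text
clock: 9.3
eef_pos: [630.6, -176.2, 95.2]
tool_rot: [-1.571, -0.209, -0.133]
force: [-0.3, 0.8, -3.1]
width: 14.9
```

Request:
apply_moves(targets=[[-0.01, 0.05, 0, 0, 0, 0], [-0.01, 0.05, 0, 0, 0, 0], [0, 0, 0, 0, 0, 0]])

```text
clock: 9.68
eef_pos: [630.7, -176.1, 91.5]
tool_rot: [-1.571, -0.209, -0.133]
force: [-0.2, -0.9, -2.4]
width: 15.2
```

Request:
apply_moves(targets=[[-0.01, 0.04, 0, 0, 0, 0], [0, 0, 0, 0, 0, 0]])

```text
clock: 9.93
eef_pos: [630.5, -176.0, 89.7]
tool_rot: [-1.571, -0.209, -0.133]
force: [-0.6, -1.0, -3.5]
width: 14.8
```

Request:
apply_moves(targets=[[-0.01, 0.04, 0, 0, 0, 0], [0, 0, 0, 0, 0, 0]])

```text
clock: 10.18
eef_pos: [631.1, -176.2, 88.7]
tool_rot: [-1.571, -0.21, -0.133]
force: [0.0, -0.2, -0.4]
width: 14.7
```

Request:
apply_moves(targets=[[-0.1, -0.02, 0, 0, 0, 0], [-0.1, -0.02, 0, 0, 0, 0], [-0.1, -0.02, 0, 0, 0, 0], [0, 0, 0, 0, 0, 0]])

```text
clock: 10.68
eef_pos: [618.5, -174.6, 88.4]
tool_rot: [-1.571, -0.21, -0.133]
force: [3.3, -0.2, 3.3]
width: 14.8
```

Request:
apply_moves(targets=[[-0.1, -0.02, 0, 0, 0, 0], [-0.1, -0.02, 0, 0, 0, 0], [0, 0, 0, 0, 0, 0]])

```text
clock: 11.05
eef_pos: [610.2, -173.5, 88.2]
tool_rot: [-1.571, -0.21, -0.133]
force: [3.4, -0.4, 4.9]
width: 14.7
```

Request:
apply_moves(targets=[[-0.06, -0.015, 0, 0, 0, 0], [-0.06, -0.015, 0, 0, 0, 0], [0, 0, 0, 0, 0, 0]])

```text
clock: 11.42
eef_pos: [605.3, -172.8, 88.2]
tool_rot: [-1.571, -0.209, -0.133]
force: [4.3, -1.0, 4.7]
width: 14.8
```

Request:
apply_moves(targets=[[-0.05, -0.012, 0, 0, 0, 0], [0, 0, 0, 0, 0, 0]])

```text
clock: 11.68
eef_pos: [604.7, -172.8, 88.7]
tool_rot: [-1.571, -0.212, -0.133]
force: [5.8, -0.4, 4.9]
width: 14.9
```

Request:
apply_moves(targets=[[-0.05, -0.012, 0, 0, 0, 0], [0, 0, 0, 0, 0, 0]])

```text
clock: 11.92
eef_pos: [604.3, -172.8, 89.4]
tool_rot: [-1.571, -0.216, -0.133]
force: [7.0, -1.4, 4.7]
width: 14.7
```

Request:
apply_moves(targets=[[-0.05, -0.012, 0, 0, 0, 0], [0, 0, 0, 0, 0, 0]])

```text
clock: 12.18
eef_pos: [603.9, -172.7, 90.1]
tool_rot: [-1.572, -0.219, -0.133]
force: [9.7, -1.5, 4.2]
width: 14.8
```

Request:
apply_moves(targets=[[0.11, 0.02, 0, 0, 0, 0], [0.03, 0.01, 0, 0, 0, 0], [0, 0, 0, 0, 0, 0]])

```text
clock: 12.55
eef_pos: [604.9, -172.8, 88.2]
tool_rot: [-1.571, -0.209, -0.133]
force: [4.3, -0.1, 4.4]
width: 15.1
```

Run:
```python
from h import *
a=cv2.cvtColor(get_image("side"),cv2.COLOR_RGB2BGR);cv2.imwrite("pics/side3.png",a)
cv2.imwrite("pics/s3c.png",cv2.resize(a[165:275,220:360],None,fx=5,fy=5,interpolation=cv2.INTER_CUBIC))
```

```text
(no output)
```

View pics/s3c.png

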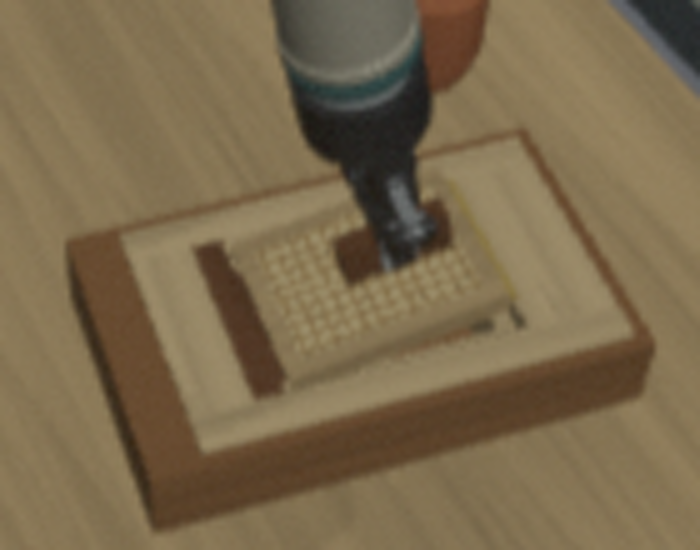

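The tongue is hidden under the lip, with the plate edge at the lip along (225,250) to (285,385). I'll swing the far end down.

Request:
apply_moves(targets=[[0.02, 0.09, 0, 0, 0, 0.25], [0.02, 0.09, 0, 0, 0, 0.25], [0, 0, 0, 0, 0, 0]])

```text
clock: 12.98
eef_pos: [607.8, -173.0, 81.1]
tool_rot: [-1.571, -0.139, -0.132]
force: [3.8, 0.3, 4.5]
width: 15.4
```

Request:
apply_moves(targets=[[0.02, 0.09, 0, 0, 0, 0.25], [0, 0, 0, 0, 0, 0]])

```text
clock: 13.22
eef_pos: [608.7, -173.1, 77.6]
tool_rot: [-1.571, -0.104, -0.132]
force: [3.1, -0.8, 3.1]
width: 14.9
```

Request:
apply_moves(targets=[[0.02, 0.09, 0, 0, 0, 0.25], [0, 0, 0, 0, 0, 0]])

```text
clock: 13.48
eef_pos: [609.5, -173.3, 74.1]
tool_rot: [-1.571, -0.069, -0.133]
force: [3.1, -0.6, 2.8]
width: 14.9
```

Request:
apply_moves(targets=[[0.01, 0.045, 0, 0, 0, 0.125], [0, 0, 0, 0, 0, 0]])

```text
clock: 13.72
eef_pos: [609.8, -173.4, 72.6]
tool_rot: [-1.571, -0.051, -0.133]
force: [1.0, -0.1, 3.4]
width: 15.1
```

Request:
apply_moves(targets=[[0.01, 0.045, 0, 0, 0, 0.125], [0, 0, 0, 0, 0, 0]])

```text
clock: 13.98
eef_pos: [610.3, -173.5, 70.4]
tool_rot: [-1.571, -0.033, -0.133]
force: [1.2, 0.5, 1.6]
width: 15.1
```

Request:
apply_moves(targets=[[0.005, 0.045, 0, 0, 0, 0.125], [0, 0, 0, 0, 0, 0]])

```text
clock: 14.22
eef_pos: [610.8, -173.4, 68.5]
tool_rot: [-1.571, -0.015, -0.133]
force: [0.1, 0.6, -0.4]
width: 14.9
```

Request:
apply_moves(targets=[[0.0, 0.045, 0, 0, 0, 0.11], [0, 0, 0, 0, 0, 0]])

```text
clock: 14.48
eef_pos: [610.9, -173.4, 67.7]
tool_rot: [-1.571, 0.0, -0.133]
force: [-3.2, 1.3, 6.0]
width: 15.1
```

Request:
apply_moves(targets=[[0, 0.04, 0, 0, 0, 0], [0, 0, 0, 0, 0, 0]])

```text
clock: 14.72
eef_pos: [610.9, -173.4, 67.6]
tool_rot: [-1.571, -0.0, -0.133]
force: [-4.9, 0.7, 15.5]
width: 14.6
```

Run:
```python
from h import *
print(read_state()["torque"])
a=cv2.cvtColor(get_image("side"),cv2.COLOR_RGB2BGR);cv2.imwrite("pics/side4.png",a)
cv2.imwrite("pics/s4c.png",cv2.resize(a[165:275,220:360],None,fx=5,fy=5,interpolation=cv2.INTER_CUBIC))
```

```text
[0.33477889 1.20989901 0.02201344]
```

View pics/s4c.png

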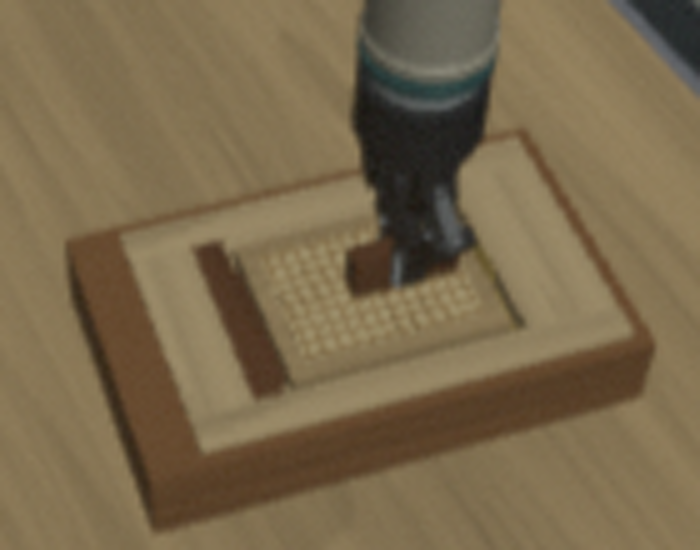

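The hatch looks flush: cane plate level with the rim, no raised edge at the catch end (470,215) to (520,325). I'll relax the press and tug very gently to test the catch.

Request:
apply_moves(targets=[[0, -0.07, 0, 0, 0, 0], [0, 0, 0, 0, 0, 0]])

```text
clock: 15.02
eef_pos: [611.4, -173.4, 68.0]
tool_rot: [-1.571, -0.001, -0.133]
force: [0.6, 0.2, -3.0]
width: 14.6
```

Request:
apply_moves(targets=[[0, -0.04, 0, 0, 0, 0], [0, 0, 0, 0, 0, 0]])

```text
clock: 15.28
eef_pos: [611.0, -173.3, 69.3]
tool_rot: [-1.57, -0.0, -0.133]
force: [-0.5, 0.4, -6.2]
width: 14.7
```

Request:
apply_moves(targets=[[0, -0.03, 0, 0, 0, 0], [0, 0, 0, 0, 0, 0]])

```text
clock: 15.52
eef_pos: [611.1, -173.2, 70.0]
tool_rot: [-1.57, -0.0, -0.133]
force: [2.9, -0.1, -18.0]
width: 14.8
```

At an 18 N upward pull the hatch stops after about 2 mm. That matches the play between the 5 mm strip and the 7 mm catch tip, so it is latched. I'll press back down lightly and release.

Request:
apply_moves(targets=[[0, 0.06, 0, 0, 0, 0], [0, 0.06, 0, 0, 0, 0], [0, 0, 0, 0, 0, 0]])

```text
clock: 15.9
eef_pos: [612.3, -173.9, 67.8]
tool_rot: [-1.571, -0.004, -0.133]
force: [-0.5, 0.2, -1.5]
width: 14.9
```

Request:
apply_moves(targets=[[0, -0.02, 0, 0, 0, 0], [0, 0, 0, 0, 0, 0], [0, 0, 0, 0, 0, 0], [0, 0, 0, 0, 0, 0], [0, 0, 0, 0, 0, 0], [0, 0, 0, 0, 0, 0]], jaw=0)

```text
clock: 16.65
eef_pos: [611.7, -173.6, 67.4]
tool_rot: [-1.571, -0.002, -0.133]
force: [1.2, -0.3, 0.3]
width: 43.0
```

Request:
apply_moves(targets=[[0, -0.4, 0, 0, 0, 0], [0, -0.8, 0, 0, 0, 0], [0, -0.9, 0, 0, 0, 0], [0, -0.9, 0, 0, 0, 0], [0, -0.9, 0, 0, 0, 0], [0, -0.9, 0, 0, 0, 0], [-0.9, 0, 0, 0, 0, 0], [-0.9, 0, 0, 0, 0, 0], [-0.9, 0, 0, 0, 0, 0], [0, 0, 0, 0, 0, 0]])

```text
clock: 17.9
eef_pos: [501.8, -159.3, 260.5]
tool_rot: [-1.571, -0.002, -0.134]
force: [0.4, -0.9, -0.2]
width: 42.6
```

Run:
```python
from h import *
print(read_state()["eef_pos"],read_state()["force"])
a=cv2.cvtColor(get_image("side"),cv2.COLOR_RGB2BGR);cv2.imwrite("pics/side5.png",a)
cv2.imwrite("pics/s5c.png",cv2.resize(a[165:275,220:360],None,fx=5,fy=5,interpolation=cv2.INTER_CUBIC))
```

```text
[ 501.79083416 -159.25025752  260.54156898] [ 0.35285097 -0.9138066  -0.16685252]
```

View pics/s5c.png

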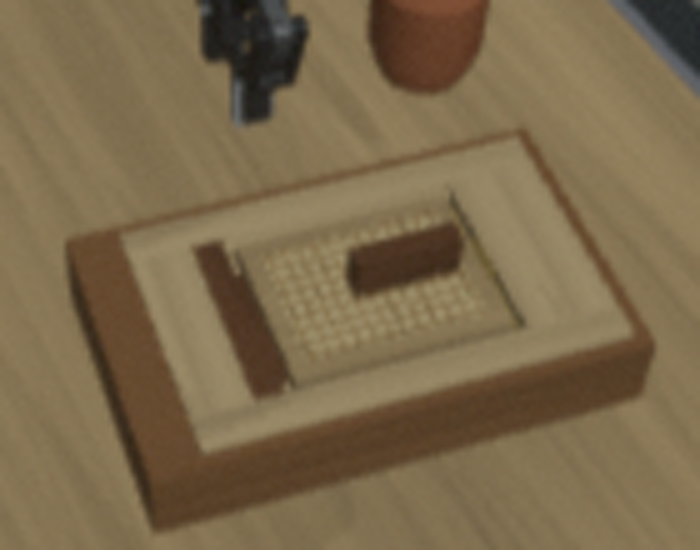

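It looks flush and released, with the plate edges level with the rim at (445,195) to (522,325). One feel check remains: a light two-finger press on the catch end, straddling the pull.

Request:
apply_moves(targets=[[0.9, 0, 0, 0, 0, 0], [0.9, 0, 0, 0, 0, 0], [0.9, 0, 0, 0, 0, 0], [0.9, 0, 0, 0, 0, 0], [0, 0.85, 0, 0, 0, 0], [0, 0.85, 0, 0, 0, 0], [0, 0.85, 0, 0, 0, 0], [0, 0.85, 0, 0, 0, 0], [0, 0.85, 0, 0, 0, 0], [0, 0.3, 0, 0, 0, 0], [0, 0.15, 0, 0, 0, 0], [0, 0, 0, 0, 0, 0]])

```text
clock: 19.45
eef_pos: [648.2, -178.5, 72.3]
tool_rot: [-1.571, -0.004, -0.133]
force: [-0.1, -0.6, -0.1]
width: 42.7
```

Request:
apply_moves(targets=[[0, 0.1, 0, 0, 0, 0], [0, 0.05, 0, 0, 0, 0], [0, 0, 0, 0, 0, 0]])

```text
clock: 19.82
eef_pos: [647.4, -178.4, 65.7]
tool_rot: [-1.571, -0.002, -0.133]
force: [-0.1, -0.7, -0.2]
width: 42.8
```

Request:
apply_moves(targets=[[0, 0.08, 0, 0, 0, 0], [0, 0.04, 0, 0, 0, 0], [0, 0, 0, 0, 0, 0]])

```text
clock: 20.2
eef_pos: [647.2, -178.3, 60.5]
tool_rot: [-1.571, -0.002, -0.133]
force: [-0.1, -0.2, -0.5]
width: 42.8
```

Request:
apply_moves(targets=[[0, 0.05, 0, 0, 0, 0], [0, 0.02, 0, 0, 0, 0], [0, 0, 0, 0, 0, 0]])

```text
clock: 20.58
eef_pos: [647.5, -178.3, 58.3]
tool_rot: [-1.571, -0.002, -0.133]
force: [-1.5, 0.2, 4.2]
width: 42.6
```

Request:
apply_moves(targets=[[0, 0.04, 0, 0, 0, 0], [0, 0, 0, 0, 0, 0]])

```text
clock: 20.82
eef_pos: [647.5, -178.4, 58.2]
tool_rot: [-1.571, -0.002, -0.133]
force: [-4.4, 1.7, 13.3]
width: 42.8
```

Request:
apply_moves(targets=[[0, 0.02, 0, 0, 0, 0], [0, 0, 0, 0, 0, 0]])

```text
clock: 21.08
eef_pos: [647.5, -178.4, 58.2]
tool_rot: [-1.571, -0.003, -0.133]
force: [-6.5, 2.3, 17.8]
width: 42.9
```

A firm stop at rim height under 18 N, with no further travel: the hatch is seated. I'll retreat and hand in.

Request:
apply_moves(targets=[[0, -0.2, 0, 0, 0, 0], [0, -0.6, 0, 0, 0, 0], [0, -0.9, 0, 0, 0, 0], [0, -0.9, 0, 0, 0, 0], [0, -0.9, 0, 0, 0, 0], [0, -0.9, 0, 0, 0, 0], [-0.9, 0, 0, 0, 0, 0], [-0.9, 0, 0, 0, 0, 0], [0, 0, 0, 0, 0, 0], [0, 0, 0, 0, 0, 0]])

```text
clock: 22.32
eef_pos: [576.6, -168.8, 231.5]
tool_rot: [-1.571, -0.004, -0.133]
force: [-0.5, 0.5, -0.3]
width: 42.6
```

Run:
```python
from h import *
a=cv2.cvtColor(get_image("side"),cv2.COLOR_RGB2BGR)
d=np.abs(a[165:275,220:360].astype(int)-cv2.imread("pics/side5.png")[165:275,220:360]).max(2)
print("hatch area diff px",(d[30:]>40).sum(),read_state()["force"],read_state()["clock"])
print(finish_job())
```

```text
hatch area diff px 0 [-0.11624418  0.36664156  0.06176541] 22.375
the job is handed in; nothing more can be done
None
```

The hatch is back on the box and latched, as far as my checks can tell, and I handed the job in at 22.4 s. I took the rightmost panel, tilted it 12°, and felt the tongue down onto the ledge. I then slid it under the lip until it met the slot's end at about 10 N and swung the catch end down. The highest press reading was about 18 N.

- **Latched:** an 18 N upward tug was stopped after about 2 mm, which matches the play under the catch.
- **Seated:** after letting go, pressing on the catch end with 18 N met a firm stop with no further travel.
- **Flush:** the picture taken after release shows the hatch level with the rim. The hatch area looked the same after that last press, and the gripper was clear at the end.
- **Not confirmed:** I never saw a clear force peak from the catch snapping, because forces are only read at the end of each move. The fingertip stop read 58.2 mm against a 60 mm rim, which I put down to the part-open fingers not being calibrated.
- **Not checked:** I planned the paths clear of the vase, mug and books, but took no full final picture to confirm they had not moved.

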